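# Clear the wheel jamming the ball ramp

### The arm

A 7-joint arm with a two-finger parallel gripper is mounted at the origin on the work surface. World frame = base frame: x ahead of the robot, y to its left, z up, the work surface at z = 0. Lengths are in m, angles in rad, forces in N, time in s.
With the tool pointing down it reaches from about 0.425 to 0.95 m from the base axis. Payload 4.7 kg.
Tool frame: the origin (TCP) lies at the very end of the fingers, on their centre line; the grasp point (between the pads) lies 19 mm behind it; z points along the fingers, y is the direction in which the jaws open and shut (so a half turn about z gives the same grasp; the last joint's range is limited). The gripper opens to 85 mm and grips with 20 to 120 N. Pads are 22 mm wide; open, the fingers measure 114 mm over their backs; the gripper's body (76 mm by 85 mm) begins 54 mm behind the grasp point. The pads swing forward as they close: fully open they stand 13 mm farther back than shut.
Start: joints at [1.311, 0.469, -0.049, 1.532, 0.024, 1.141, -0.082], TCP at [0.154, -0.657, 0.231] pointing down, gripper open.
Joint ranges: [-2.59, 2.59], [-0.33, 1.99], [-1.39, 1.29], [0.1, 2.45], [-1.04, 4.18], [0.21, 1.99], [-2.66, 2.66]. Speed limits (rad/s): [2.57, 2.57, 3.14, 3.14, 3.14, 3.14, 3.14].

### API

Orientations are given as a unit quaternion [x, y, z, w].
In Python, from workcell import r gives the robot as it stands.
- The arm moves only by the tool play_rows, never from a script. Its argument "increments" is a list of rows, each a list of 3 entries, a list of its own where there are three numbers: the shift along the tool's x, y, z in units of 40 mm (1.0 is 40 mm), then the turn, a rotation vector about the tool's x, y, z in units of 5 degrees (1.0 is 5 degrees), then the opening, from 0 (shut) to 1 (fully open). A call has 1 to 20 rows; each row is the pose to reach, as a shift and turn from the pose commanded when the call began, along the tool's axes at that moment; what a row does not reach only later rows make up. A row lasts 1/10 s, in which the tool goes at most 50 mm and 8.59 degrees, less where a joint would pass 70% of its speed; a pose out of reach is approached as far as the arm can. A call with a gripper value outside its range is refused whole. The fingers move at their own pace and stop on an object; "newtons" is the grip in N (left out, the last holds). Time passes only in rows, so rows that repeat a pose let the fingers close. It gives the time, the measured TCP pose, the force and the opening at its end, in the units of the state.
- r.read_state(): the state, without advancing time (a new reading comes with each control period).
- r.get_image(name): name is "scene" or "top"; returns a dict with "pixels" (384x512x3 uint8, red, green, blue), "fov_y" (degrees; the focal length in pixels is half the picture's height over the tangent of half this angle, whatever the lens; pixels are square), "cx", "cy" (the principal point, pixels), "k1" (the pictures are not rectified: a ray, as slopes to the right and down, at radius r is drawn at 1 + k1 r^2 times it, then the intrinsics apply), "eye" and "attitude" of the camera in the world. Camera axes: x right, y up, looking along -z (the intrinsics and any distortion apply to the point x, -y, -z); pixel columns grow to the right and rows downward; lengths in m; the calibration is good to about 2 mm. A picture is of the moment at which its call begins. There is no depth.
- r.hand_in(): hands the job in, once; it reports no verdict.
The state is a dict: "t": time; "joints": joint angles; "qd": joint speeds; "tau": joint torques, N m; "tcp_pos": TCP position; "ee_rot": TCP orientation; "ft_force": force on the tool from outside, world axes, zero at the start; "ft_torque": the same for the moment, N m; "width": opening from 0.0 (shut) to 1.0 (fully open).
Only numpy, scipy, OpenCV 4.12 (cv2) and the standard library are available. Lean on these libraries where they do the work, as an engineer would, in place of code of your own. Each camera call takes 0.05 s, during which the arm holds its last target. There are 200 camera calls.

### The job

The dark toy wheel has slid into the outlet of the sloping feed ramp and is too wide for it, so the two wooden balls are stuck behind it. Nudge the wheel back up the ramp, about 80 mm, without lifting it off the ramp, and leave it lying flat there, so that the red and the green ball both roll out into the tray.

Things in the scene. Friction and masses are not known exactly. Their poses are not given: they have to be found in the camera images.
- outlet (a point): Midpoint of the outlet of the fixed plywood feed ramp, on its white floor, 60 mm above the table. x points up the 10 degree slope along the floor, y across, z square off the floor. A neck 66 mm wide runs from x = -60 to 0 mm; slanting walls then widen it evenly to 180 mm wide at x = 48, kept up to the end wall at x = 210. Walls are 25 mm high. The catch tray adjoins the neck's lower end
- wheel_center (a point): Centre (half-way up) of the dark walnut toy wheel: a flat disc 84 mm in diameter, 20 mm thick, about 75 g, lying flat against both outlet corners, centre 26 mm uphill of the outlet point, rim 16 mm into the neck. z is its axis. It does not roll and stays by friction where it is left on the ramp. The pale wheel on the bench is not part of the job
- red_ball_center (a point): Centre of the red wooden ball, 30 mm in diameter, 12 g, held between the wheel's rim and a slanting wall; rolls down by itself once the wheel is away. The fixed dark tray that catches it is 150 mm long (along the ramp) and 160 mm wide inside, walls 60 mm high, floor 6 mm above the table
- green_ball_center (a point): Centre of the green wooden ball, 30 mm in diameter, 12 g, held likewise on the other side (the two balls may be either way round)
Things that resemble listed ones, but are neither listed nor needed, are in the scene too. Of the things like the part that bears green_ball_center, leave any that is blue, pink or yellow; of the rest the smaller one is meant.

How it is judged:
At the end, for the whole second after the job is handed in: The dark wheel lies flat (within about 7 degrees) on the ramp floor with its centre at least 75 mm uphill of the outlet point (about 50 mm back from where it was jammed), and both balls are down in the catch tray (x of wheel_center in the frame of outlet above 0.075 m and z of wheel_center in the frame of outlet between 0.004 and 0.016 m and angle between the z axis of wheel_center and the z axis of outlet, either way round below 0.12 rad and x of red_ball_center in the frame of outlet between -0.215 and -0.06 m and y of red_ball_center in the frame of outlet between -0.085 and 0.085 m and height (world z) of each of red_ball_center, green_ball_center below 0.045 m and x of green_ball_center in the frame of outlet between -0.215 and -0.06 m and y of green_ball_center in the frame of outlet between -0.085 and 0.085 m); the robot touches nothing.
It fails at once if the wheel is lifted off the ramp (its centre more than 45 mm off the ramp floor) (z of wheel_center in the frame of outlet above 0.045 m).
It also fails if it takes over 32 s, if anything falls off the work surface, if the arm or the gripper's body presses on something with over 40 N, if the wrist force passes 120 N, or if a joint passes its speed limit or range.

## Working session

There is one attempt and no reset: what is moved stays moved. The work goes in short steps, Python scripts to look and compute and a tool call to move; the robot and the scene stay as the last step left them, time stands still between calls to the robot, and variables do not carry over. Pictures are saved under pics/ and viewed, about 8 in all and at most 12, crops included, and the job is handed in when it is done.

Besides the shell and the picture viewer there is one more tool, called after ">>>" as name([rows], argument=value, ...), one row to a line, values as JSON. play_rows: Moves the arm, as the interface text tells. Its arguments: {"type":"object","properties":{"increments":{"type":"array"},"newtons":{"type":"number"}},"required":["increments"]}

```bash
mkdir -p pics
cat > h.py <<'E'
import numpy as np, cv2
from scipy.spatial.transform import Rotation as R
from workcell import r
def cam(n):
    d=r.get_image(n); return d
def pars(d):
    f=d["pixels"].shape[0]/2/np.tan(np.radians(d["fov_y"])/2)
    a=np.array(d["attitude"],float)
    M=R.from_quat(a).as_matrix() if a.size==4 else a.reshape(3,3)
    K=np.array([[f,0,d["cx"]],[0,f,d["cy"]],[0,0,1]]); return K,np.array([d["k1"],0,0,0.]),M,np.array(d["eye"])
def ray(d,uv):
    K,D,M,e=pars(d)
    p=cv2.undistortPoints(np.array(uv,float).reshape(-1,1,2),K,D).reshape(-1,2)
    v=np.c_[p[:,0],-p[:,1],-np.ones(len(p))]@M.T
    return e,v
def onplane(d,uv,p0,n=(0,0,1)):
    e,v=ray(d,uv); n=np.array(n); return e+v*(((np.array(p0)-e)@n)/(v@n))[:,None]
def proj(d,P):
    K,D,M,e=pars(d); c=(np.atleast_2d(P)-e)@M; x=np.c_[c[:,0],-c[:,1],-c[:,2]]
    return cv2.projectPoints(x,np.zeros(3),np.zeros(3),K,D)[0].reshape(-1,2)
E
python3 - <<'E'
from h import *
print({k:np.round(v,3) for k,v in r.read_state().items()})
for n in("scene","top"):
    d=cam(n); cv2.imwrite(f"pics/{n}0.png",cv2.resize(d["pixels"][:,:,::-1],None,fx=1.5,fy=1.5))
    print({k:v for k,v in d.items() if k!="pixels"})
    np.save(f"{n}.npy",d,allow_pickle=True)
E
```

```text
{'t': np.float64(0.0), 'joints': array([ 1.311,  0.469, -0.049,  1.534,  0.024,  1.141, -0.082]), 'qd': array([-0.001, -0.002,  0.001, -0.   ,  0.002,  0.001,  0.   ]), 'tau': array([-0.0000e+00, -5.1031e+01, -4.7000e-02, -2.3772e+01,  1.1000e-02,
        8.0000e-03, -0.0000e+00]), 'tcp_pos': array([ 0.154, -0.657,  0.23 ]), 'ee_rot': array([ 0.993,  0.115, -0.   , -0.001]), 'ft_force': array([-0.701,  0.931,  0.14 ]), 'ft_torque': array([ 0.004,  0.022, -0.021]), 'width': np.float64(1.002)}
{'fov_y': 42.032464180870086, 'cx': 256.3101549579653, 'cy': 191.6399545712364, 'k1': -0.09338670560099192, 'eye': array([ 0.78354389, -0.22276368,  0.53719422]), 'attitude': array([0.34153071, 0.13078797, 0.31372952, 0.87625628])}
{'fov_y': 46.30335768247757, 'cx': 246.998045124939, 'cy': 194.18294059520554, 'k1': 0.0010351911275711864, 'eye': array([0.3574534 , 0.0950383 , 0.73623922]), 'attitude': array([ 0.07927606, -0.06855803, -0.64200872,  0.75949977])}
```

View pics/top0.png

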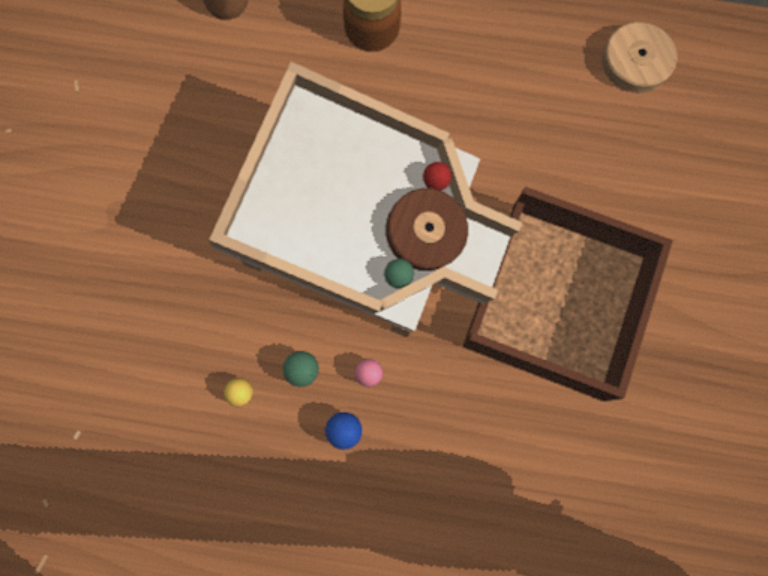

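View pics/scene0.png

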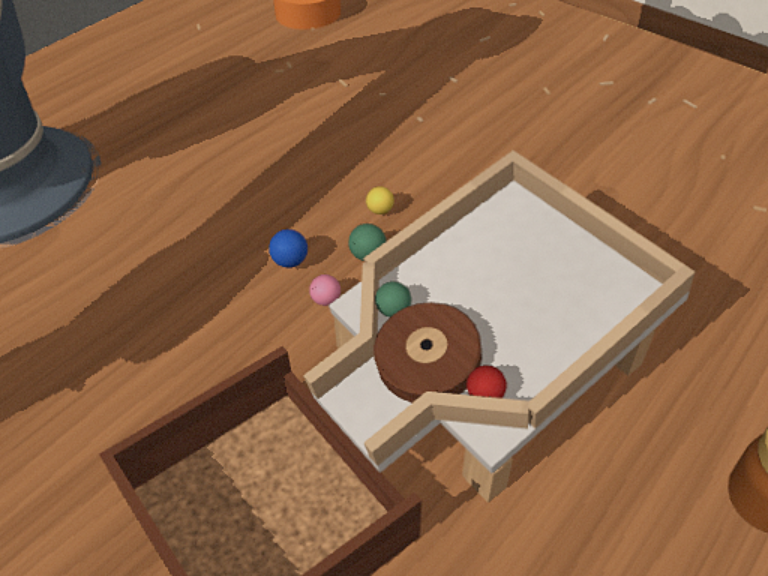

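Top view (1.5x pixels): dark wheel hub at (429,227), red ball (437,176), green ball (399,272), back wall's outer corners at (294,65) and (214,239). Scene view: hub (426,344), red (486,384), green (393,299), back corners (692,271) and (513,152). The ramp ball is the smaller of the two green ones. I'll triangulate these next.

```bash
cat >> h.py <<'E'
def tri(t,s,a,b):
    e1,v1=ray(t,[a]);e2,v2=ray(s,[b]);v1=v1[0]/np.linalg.norm(v1[0]);v2=v2[0]/np.linalg.norm(v2[0])
    k=np.linalg.lstsq(np.c_[v1,-v2],e2-e1,rcond=None)[0]; p,q=e1+k[0]*v1,e2+k[1]*v2
    return (p+q)/2,np.linalg.norm(p-q)
E
python3 - <<'E'
from h import *
t=np.load("top.npy",allow_pickle=True).item(); s=np.load("scene.npy",allow_pickle=True).item()
T=dict(hub=((429,227),(426,344.5)),red=((437,176),(486,384)),green=((399,272),(393,299)),cr=((294,65),(692,271)),cg=((214,239),(513,152)),nr=((519,228),(368,446)),ng=((494,298),(306,381)))
P={}
for k,(a,b) in T.items():
    P[k],g=tri(t,s,(np.array(a)+.5)/1.5-.5,(np.array(b)+.5)/1.5-.5); print(k,P[k].round(4),round(g,4))
y=P['cg']-P['cr']
for w in(1,-1): pass
m1=(P['cg']+P['cr'])/2; m2=(P['nr']+P['ng'])/2
ax=m1-m2; 
print("yaw axis",np.degrees(np.arctan2(ax[1],ax[0])),"slope",np.degrees(np.arctan2(ax[2],np.hypot(*ax[:2]))),"back wall normal",np.degrees(np.arctan2(y[1],y[0])))
for yaw in [np.arctan2(ax[1],ax[0])]:
    Rm=(R.from_euler('z',yaw)*R.from_euler('y',-np.radians(10))).as_matrix()
    O=P['hub']-Rm@[.026,0,.020]; print("outlet",O)
    for k in P: print(k,((P[k]-O)@Rm).round(4))
E
```

```text
hub [0.5713 0.0704 0.0834] 0.002
red [0.6277 0.0702 0.0811] 0.0019
green [0.5203 0.0927 0.0811] 0.0015
cr [0.7055 0.2316 0.1218] 0.0047
cg [0.5139 0.272  0.1213] 0.004
nr [ 0.5898 -0.0213  0.0715] 0.0029
ng [ 0.5135 -0.006   0.067 ] 0.0029
yaw axis 77.66479872188349 slope 10.899674081872663 back wall normal 168.09873682198787
outlet [0.56654267 0.04874385 0.05918578]
hub [0.026 0.    0.02 ]
red [ 0.0373 -0.0552  0.0157]
green [0.0364 0.0546 0.0158]
cr [ 0.2161 -0.0967  0.0255]
cg [0.2145 0.0991 0.0253]
nr [-0.0604 -0.0377  0.0232]
ng [-0.0625  0.0401  0.0189]
```

```bash
cat >> h.py <<'E'
RM=(R.from_euler('z',np.radians(77.9))*R.from_euler('y',-np.radians(10))).as_matrix()
O=np.array([.5665,.0487,.0595])
def units(x,y,z):
    s=r.read_state(); A=R.from_quat(s["ee_rot"]); B=R.from_matrix(RM@np.diag([1,-1,-1.]))
    p=O+RM@[x,y,z]
    print("tcp in ramp",((s["tcp_pos"]-O)@RM).round(4),"goal",p.round(3),"shift",(A.inv().apply(p-s["tcp_pos"])/.04).round(2),"turn",np.degrees((A.inv()*B).as_rotvec()/5).round(2))
E
python3 -c "
from h import *
units(-.040,0,.11)"
```

```text
tcp in ramp [-0.7346  0.2552  0.303 ] goal [ 0.554 -0.008  0.161] shift [ 13.44 -13.48   1.76] turn [  1.11   1.77 -12.9 ]
```

>>> play_rows([
  [[3.4, -3.4, 0], [0.3, 0.4, -3.2], 0.28],
  [[6.7, -6.7, 0.5], [0.5, 0.9, -6.4], 0.28],
  [[13.44, -13.48, 1.76], [1.11, 1.77, -12.9], 0.28],
  [[13.44, -13.48, 1.76], [1.11, 1.77, -12.9], 0.28],
  [[13.44, -13.48, 1.76], [1.11, 1.77, -12.9], 0.28],
  [[13.44, -13.48, 1.76], [1.11, 1.77, -12.9], 0.28],
  [[13.44, -13.48, 1.76], [1.11, 1.77, -12.9], 0.28],
  [[13.44, -13.48, 1.76], [1.11, 1.77, -12.9], 0.28],
  [[13.44, -13.48, 1.76], [1.11, 1.77, -12.9], 0.28],
  [[13.44, -13.48, 1.76], [1.11, 1.77, -12.9], 0.28],
  [[13.44, -13.48, 1.76], [1.11, 1.77, -12.9], 0.28],
  [[13.44, -13.48, 1.76], [1.11, 1.77, -12.9], 0.28],
  [[13.44, -13.48, 1.76], [1.11, 1.77, -12.9], 0.28],
  [[13.44, -13.48, 1.76], [1.11, 1.77, -12.9], 0.28],
  [[13.44, -13.48, 1.76], [1.11, 1.77, -12.9], 0.28],
  [[13.44, -13.48, 1.76], [1.11, 1.77, -12.9], 0.28],
  [[13.44, -13.48, 1.76], [1.11, 1.77, -12.9], 0.28],
  [[13.44, -13.48, 1.76], [1.11, 1.77, -12.9], 0.28],
  [[13.44, -13.48, 1.76], [1.11, 1.77, -12.9], 0.28],
  [[13.44, -13.48, 1.76], [1.11, 1.77, -12.9], 0.28],
])

```text
t: 2.1
tcp_pos: [0.554, -0.0113, 0.1609]
ee_rot: [0.776, 0.625, 0.067, -0.054]
ft_force: [0.0, -0.2, -0.0]
width: 0.283
```

```bash
python3 -c "
from h import *
units(-.040,0,.11);units(-.040,0,.045)
d=cam('scene');cv2.imwrite('pics/s1.png',cv2.resize(d['pixels'][:,:,::-1],None,fx=1.5,fy=1.5))
print(r.read_state()['ft_force'],r.read_state()['width'],r.read_state()['t'])"
```

```text
tcp in ramp [-0.0428 -0.0003  0.1105] goal [ 0.554 -0.008  0.161] shift [ 0.07 -0.01  0.01] turn [ 0.01  0.03 -0.04]
tcp in ramp [-0.0428 -0.0003  0.1105] goal [0.557 0.003 0.097] shift [ 0.07 -0.01  1.64] turn [ 0.01  0.03 -0.04]
[ 0.07824522 -0.13787912 -0.19874231] 0.2770341365640736 2.15
```

View pics/s1.png

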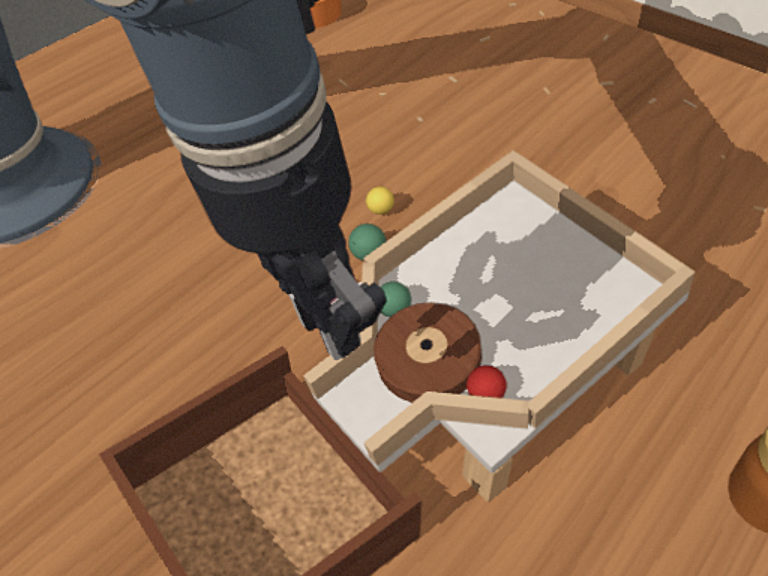

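The fingers stand above the neck, near (335,335), and the wheel and balls haven't moved. Next I lower them into the neck.

>>> play_rows([
  [[0, 0, 0.7], [0, 0, 0], 0.28],
  [[0, 0, 1.4], [0, 0, 0], 0.28],
  [[0, 0, 1.9], [0, 0, 0], 0.28],
  [[0, 0, 2.2], [0, 0, 0], 0.28],
  [[0, 0, 2.4], [0, 0, 0], 0.28],
  [[0, 0, 2.5], [0, 0, 0], 0.28],
  [[0, 0, 2.5], [0, 0, 0], 0.28],
  [[0, 0, 2.5], [0, 0, 0], 0.28],
])

```text
t: 2.95
tcp_pos: [0.5587, 0.0074, 0.0631]
ee_rot: [0.775, 0.626, 0.068, -0.053]
ft_force: [-0.2, -0.5, 0.6]
width: 0.278
```

```bash
python3 -c "
from h import *
units(.055,0,.008)
d=cam('scene');cv2.imwrite('pics/s2.png',cv2.resize(d['pixels'][130:330,150:400,::-1],None,fx=3,fy=3))
print(r.read_state()['ft_force'],r.read_state()['width'],r.read_state()['t'])"
```

```text
tcp in ramp [-0.0408 -0.0011  0.0109] goal [0.578 0.1   0.077] shift [ 2.39 -0.03  0.07] turn [ 0.03  0.02 -0.  ]
[ 0.07756212 -0.31021539  0.02217823] 0.28007884652359677 3.0
```

View pics/s2.png

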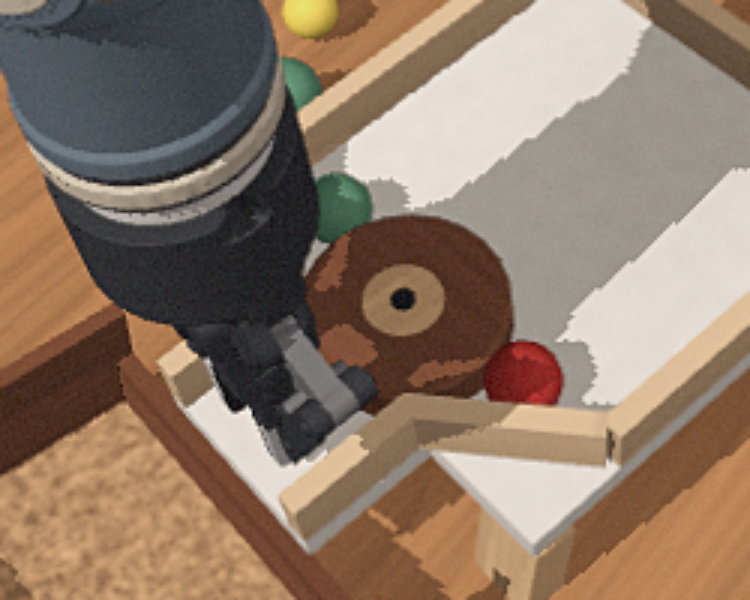

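The fingers are inside the neck, downhill of the wheel, and touching nothing. Now the slow push uphill.

>>> play_rows([
  [[0.1, 0, 0.06], [0, 0, 0], 0.28],
  [[0.25, 0, 0.06], [0, 0, 0], 0.28],
  [[0.4, 0, 0.06], [0, 0, 0], 0.28],
  [[0.55, 0, 0.06], [0, 0, 0], 0.28],
  [[0.7, 0, 0.06], [0, 0, 0], 0.28],
  [[0.85, 0, 0.06], [0, 0, 0], 0.28],
  [[1.0, 0, 0.06], [0, 0, 0], 0.28],
  [[1.15, 0, 0.06], [0, 0, 0], 0.28],
  [[1.3, 0, 0.06], [0, 0, 0], 0.28],
  [[1.45, 0, 0.06], [0, 0, 0], 0.28],
  [[1.6, 0, 0.06], [0, 0, 0], 0.28],
  [[1.75, 0, 0.06], [0, 0, 0], 0.28],
  [[1.9, 0, 0.06], [0, 0, 0], 0.28],
  [[2.05, 0, 0.06], [0, 0, 0], 0.28],
  [[2.2, 0, 0.06], [0, 0, 0], 0.28],
  [[2.3, 0, 0.06], [0, 0, 0], 0.28],
  [[2.35, 0, 0.06], [0, 0, 0], 0.28],
  [[2.35, 0, 0.06], [0, 0, 0], 0.28],
])

```text
t: 4.8
tcp_pos: [0.5777, 0.099, 0.0762]
ee_rot: [0.775, 0.626, 0.068, -0.054]
ft_force: [-0.0, 0.2, 0.7]
width: 0.279
```

```bash
python3 -c "
from h import *
units(.05,0,.1)
for i,n in enumerate(('scene','top')):
  d=cam(n);cv2.imwrite(f'pics/{n}3.png',d['pixels'][:,:,::-1])
a=[cv2.imread(f'pics/{n}3.png') for n in('scene','top')]
cv2.imwrite('pics/b3.png',np.vstack([a[0][90:384,100:500],a[1][0:290,100:500]]))
print(r.read_state()['ft_force'],r.read_state()['width'],r.read_state()['t'])"
```

```text
tcp in ramp [ 0.0537 -0.0004  0.0075] goal [0.573 0.08  0.167] shift [-0.1  -0.01 -2.31] turn [0.01 0.02 0.  ]
[ 0.12696768 -0.09083646 -0.61391963] 0.2783200331457481 4.9
```

View pics/b3.png

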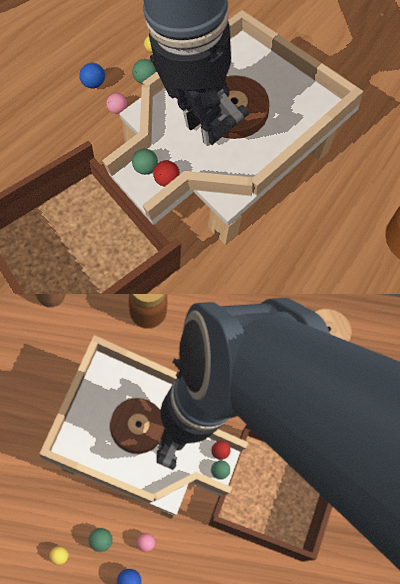

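The wheel is pushed up, and both balls are rolling side by side through the neck. I'll back off a little, then lift clear.

>>> play_rows([
  [[-0.1, 0, 0], [0, 0, 0], 0.28],
  [[-0.15, 0, 0], [0, 0, 0], 0.28],
  [[-0.15, 0, -0.5], [0, 0, 0], 0.28],
  [[-0.15, 0, -1.2], [0, 0, 0], 0.28],
  [[-0.15, 0, -2.2], [0, 0, 0], 0.28],
  [[-0.5, 0, -3.2], [0, 0, 0], 0.28],
  [[-1.5, 0, -4], [0, 0, 0], 0.28],
  [[-2.5, 0, -4], [0, 0, 0], 0.28],
  [[-3.5, 0, -4], [0, 0, 0], 0.28],
  [[-4.5, 0, -4], [0, 0, 0], 0.28],
  [[-5.5, 0, -4], [0, 0, 0], 0.28],
  [[-6.5, 0, -4], [0, 0, 0], 0.28],
  [[-6.5, 0, -4], [0, 0, 0], 0.28],
  [[-6.5, 0, -4], [0, 0, 0], 0.28],
  [[-6.5, 0, -4], [0, 0, 0], 0.28],
  [[-6.5, 0, -4], [0, 0, 0], 0.28],
  [[-6.5, 0, -4], [0, 0, 0], 0.28],
  [[-6.5, 0, -4], [0, 0, 0], 0.28],
  [[-6.5, 0, -4], [0, 0, 0], 0.28],
  [[-6.5, 0, -4], [0, 0, 0], 0.28],
])

```text
t: 6.9
tcp_pos: [0.5181, -0.1786, 0.1892]
ee_rot: [0.775, 0.626, 0.067, -0.054]
ft_force: [0.5, -0.4, -0.1]
width: 0.28
```

```bash
python3 -c "
from h import *
units(.05,0,.1)
for i,n in enumerate(('scene','top')):
  d=cam(n);cv2.imwrite(f'pics/{n}4.png',d['pixels'][:,:,::-1]);np.save(n+'4.npy',d,allow_pickle=True)
a=[cv2.imread(f'pics/{n}4.png') for n in('scene','top')]
cv2.imwrite('pics/b4.png',np.vstack([a[0][90:384,0:512],a[1][0:290]]))
print(r.read_state()['ft_force'],r.read_state()['t'])"
```

```text
tcp in ramp [-0.2064 -0.0003  0.1681] goal [0.573 0.08  0.167] shift [ 6.41 -0.01  1.69] turn [0.01 0.02 0.  ]
[-0.28916245  0.33592977  0.44894168] 7.0
```

View pics/b4.png

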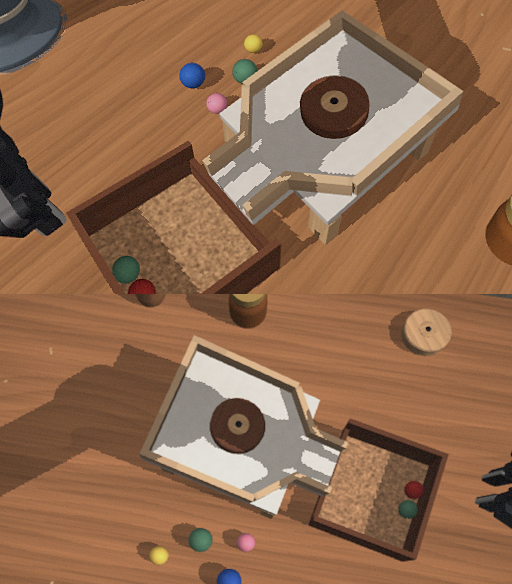

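Both balls are in the tray: top view red (413,196), green (408,215). The wheel lies flat on the ramp, with its hub at top (238,130) and scene (333,190). I'll check the numbers, then hand in.

```bash
python3 -c "
from h import *
t=np.load('top4.npy',allow_pickle=True).item(); s=np.load('scene4.npy',allow_pickle=True).item()
P,g=tri(t,s,(238.3,130),(333.3,190.3)); h=((P-O)@RM); print('hub top in ramp',h.round(4),g); ok=h[0]>.085 and abs(h[2]-.02)<.006
B=onplane(t,[(413.5,196),(408,215)],(0,0,.021)); b=(B-O)@RM; print('balls',b.round(3)); ok=ok and all((b[:,0]<-.065)&(b[:,0]>-.21)&(abs(b[:,1])<.08))
print(ok)
if ok: print(r.hand_in())
"
```

```text
hub top in ramp [ 1.048e-01 -1.000e-04  2.030e-02] 0.0019594272020621306
balls [[-0.201 -0.026 -0.004]
 [-0.202  0.008 -0.004]]
True
the job is handed in; nothing more can be done
None
```

The wheel is back up the ramp, both balls are in the tray, and I handed the job in at about 7 s of the 32 s allowed. I put the nearly closed fingers in the neck and pushed the wheel uphill from its lower rim. Then I backed off, lifted the gripper straight off the ramp floor and moved it clear.

- **Wheel:** its centre is about 105 mm uphill of the outlet. The top face is 20 mm off the ramp floor, so it is lying flat.
- **Balls:** red and green both rest in the tray, at x about -0.20 m, with y -0.026 m (red) and +0.008 m (green). That is about 13 mm inside the x limit of -0.215 m. I worked these out from one camera view, assuming they rest on the tray floor (ball centres 21 mm above the table).
- **Gripper:** it touches nothing, and the force readings were under 1 N whenever I checked.

No checks failed or disagreed. The two camera views agreed on the wheel to within about 2 mm.

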